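# Locate the pressing head on the board test jig and hold it down

## Task

Pick up the pressing head by its black handle bar, set it between the rails of the board test jig and slide it along them until the hole in its underside drops over the locating pin that it hides. Then press it fully down, so that the sprung circuit board goes down to its stop for the test, and finish like that: still gripping the handle and holding the board pressed down. Leave the other things on the desk alone.

Things in the scene. Friction and masses are not known exactly. Their poses are not given: they have to be found in the camera images.
- jig: board test jig, fixed to the desk: dark base 124 (x) x 160 (y) mm, two aluminium guide rails along its y axis, low dark end stops. Origin: centre of its underside, on the desk, z up. Bed between the rails 83 mm wide (inner faces x = +-41.5 mm), 126 mm long (stops at y = +-63 mm). Rails 42 mm high, inner top edges bevelled 45 degrees over the top 6 mm; end stops 38 mm high.
- slot_mid (a point): middle of the slot in the board, on the jig's centre line, 38 mm above the desk. A fixed steel locating pin, 8 mm diameter, nose tapered to 4.4 mm, stands in the slot with its tip at this height. It is clamped anywhere from 14 mm before to 14 mm behind this point along the jig's y (x = 0); its place is not reported: find it by sliding the head along y, lightly pressed on the pin's tip.
- board (a joint): how far the green circuit board in the bed is pressed down on its springs: 0 = up (its top 26 mm above the desk, components up to 3 mm higher), 0.004 m = down on its stop. About 8 N starts it, 14 N brings it to the stop; the head's own weight of 2 to 4 N does not move it.
- head: pressing head, loose, about 0.28 kg: black plate 80 (x) x 90 (y) mm with aluminium cap, on four white feet 5 mm high near its corners (x = +-34, y = +-37 mm). Origin: centre of its underside at the feet's lower ends, z up. Plate from z = 5 to 17 mm, cap to 23 mm. It fits the bed with its y axis along the jig's y, either way round, with 1.5 mm play at each side.
- head_bar (a point): centre of the head's black handle bar, 50 mm above the head's origin. The bar runs along the head's x: 70 mm long (x), 18 mm wide (y), 20 mm high (z = 40 to 60 mm), on two steel posts at x = +-27 mm, nothing under it between them.
- head_hole (a point): mouth of the blind hole in the middle of the head's plate, on its underside, 5 mm above the head's origin: 9.5 mm diameter, 12 mm deep. Heights of the head's origin over the desk: 33 mm riding on the pin's tip, 26 mm dropped over the pin with its feet on the board, 22 mm with the board fully down.
- caliper: vernier caliper lying flat, 59x200x13 mm; a bystander; origin at the centre of its underside
- parts_case: teal parts case with clear lid, 90x131x29 mm; a bystander; origin at the centre of its underside
- tape_blue: roll of blue tape lying flat, 58 mm across, 18 mm high; a bystander; origin at the centre of its underside
- solder_reel: pale grey solder reel standing on its flange, 55 mm across, 36 mm high; a bystander; origin at the centre of its underside
- battery: small block battery standing upright, dark blue with a yellow band, 18x27x49 mm; a bystander; origin at the centre of its underside
- clip_red: crocodile clip with red sleeve, 10x46x10 mm; a bystander; origin at the centre of its underside
- clip_black: crocodile clip with black sleeve, 10x46x10 mm; a bystander; origin at the centre of its underside

How it is judged:
On the way, in this order (a step that is already met when the one before it is completed fails the run):
1. the head has been picked up from the desk in the gripper (height (world z) of head above 0.045 m and contact force between the fingers and head above 1 N), for 0.1 s.
2. the head has dropped over the pin: it stands level between the rails with its feet down on the board (z of head in the frame of jig below 0.0285 m and angle between head's own z axis and vertical below 0.05 rad and x of head in the frame of jig between -0.004 and 0.004 m and y of head in the frame of jig between -0.022 and 0.022 m and angle between the x axis of head and the x axis of jig, either way round below 0.08 rad), for 0.1 s.
At the end, for the whole second after the job is handed in: The head sits over the pin between the rails, level (within 0.05 rad) and square to the jig (within 0.08 rad), its underside less than 24 mm above the desk; it holds the board at least 3 mm of its 4 mm down, at rest, still gripped by the fingers (over 2 N) (all of step 2 and z of head in the frame of jig below 0.024 m and value of joint board above 0.003 m and contact force between the fingers and head above 2 N and linear speed of head below 0.01 m/s); the arm keeps its last pose, push and grip.
It fails at once if one of the other things on the desk is pushed more than 3 cm (distance of any of caliper, parts_case, tape_blue, solder_reel, battery, clip_red, clip_black from where it was at the start of the episode above 0.03 m).
It also fails if it takes over 48 s, if anything falls off the work surface, if the arm or the gripper's body presses on something with over 40 N, if the wrist force passes 120 N, or if a joint passes its speed limit or range.

## Robot

A 6-joint arm with a two-finger parallel gripper is mounted at the origin on a cart in front of the work surface, level with it; the furniture and walls round the work are solid. World frame = base frame: x ahead of the robot, y to its left, z up, the work surface at z = 0. Lengths are in m, angles in rad, forces in N, time in s.
With the tool pointing down it reaches from about 0.325 to 0.85 m from the base axis. Payload 4.4 kg.
Tool frame: the origin (TCP) lies between the finger pads; the fingertips stand 19 mm ahead of it and the grasp point (between the pads) is the TCP; z points along the fingers, y is the direction in which the jaws open and shut (so a half turn about z gives the same grasp; the last joint's range is limited). The gripper opens to 94 mm and grips with 3 to 60 N. Pads are 16 mm wide; open, the fingers measure 119 mm over their backs; the gripper's body (75 mm by 177 mm) begins 78 mm behind the grasp point.
Start: joints at [-0.15, 0.207, 1.542, -0, 1.393, -0.15], TCP at [0.575, -0, 0.224] pointing down, gripper open.
Joint ranges: [-2.73, 2.73], [-0.86, 2.22], [0.23, 2.46], [-1.11, 4.25], [0.08, 2.63], [-2.82, 2.82]. Speed limits (rad/s): [2.79, 2.79, 3.14, 3.14, 3.14, 3.14].

## Interface

Orientations are given as a rotation vector (axis times angle).
In Python, from bench import manip, imaging gives the robot as it stands.
- The arm moves only by the tool play_rows, never from a script. Its argument "deltas" is a list that holds one entry, the list of rows, each a list of 7 numbers: the shift along the tool's x, y, z in cm, then the turn, a rotation vector about the tool's x, y, z in rad, then the opening, from 0 (shut) to 1 (fully open). In form: [[[x, y, z, ax, ay, az, claw], ...]]. A call has 1 to 12 rows; each row is the pose to reach, as a shift and turn from the pose commanded when the call began, along the tool's axes at that moment; what a row does not reach only later rows make up. A row lasts 1/8 s, in which the tool goes at most 62.5 mm and 10.7 degrees, less where a joint would pass 70% of its speed; a pose out of reach is approached as far as the arm can. A call with a gripper value outside its range is refused whole. The fingers move at their own pace and stop on an object; "newtons" is the grip in N (left out, the last holds). Time passes only in rows, so rows that repeat a pose let the fingers close. It gives the time, the measured TCP pose, the force and the opening at its end, in the units of the state.
- manip.get_state(): the state, without advancing time (a new reading comes with each control period).
- imaging.capture(name): name is "scene" or "side" or "wrist"; returns (picture, depth): 420x560x3 uint8, blue, green, red; 420x560 float32, m along the optical axis (not along the pixel's ray), 0 where there is no reading.
- imaging.calibration(name): a dict with "fovy" (degrees; the focal length in pixels is half the picture's height over the tangent of half this angle, whatever the lens; pixels are square), "cx", "cy" (the principal point, pixels), "R" (3x3) and "t" (3): a world point X has camera coordinates R X + t; the wrist camera has in their place "T_tool_cam" (4x4, takes a point from camera to tool coordinates, whose origin is the TCP and whose axes are the flange's). Camera axes: x right, y down, z forward; pixel columns grow to the right and rows downward; lengths in m; the calibration is good to about 2 mm. A picture is of the moment at which its call begins: read the wrist's pose just before it. calibration takes no time and is no camera call.
- manip.sign_off(): hands the job in, once; it reports no verdict.
The state is a dict: "clock": time; "q": joint angles; "dq": joint speeds; "effort": joint torques, N m; "tool_pos": TCP position; "tcp_rot": TCP orientation; "ft_force": force on the tool from outside, world axes, zero at the start; "torque": the same for the moment, N m; "grip_width": finger opening in m.
Only numpy, scipy, OpenCV 4.12 (cv2) and the standard library are available. Lean on these libraries where they do the work, as an engineer would, in place of code of your own. Each camera call takes 0.05 s, during which the arm holds its last target.

## Working session

There is one attempt and no reset: what is moved stays moved. The work goes in short steps, Python scripts to look and compute and a tool call to move; the robot and the scene stay as the last step left them, time stands still between calls to the robot, and variables do not carry over. Pictures are saved under pics/ and viewed, and the job is handed in when it is done.

Besides the shell and the picture viewer there is one more tool, called after "Request:" in YAML: its name, and indented under it one key for each argument. play_rows: Moves the arm, as the interface text tells. Its arguments: {"type":"object","properties":{"deltas":{"type":"array"},"newtons":{"type":"number"}},"required":["deltas"]}

```bash
ls; mkdir -p pics; python3 - <<'E'
from bench import manip, imaging
import cv2
s=manip.get_state();print(s)
for n in("scene","side","wrist"):
    p,d=imaging.capture(n);cv2.imwrite(f"pics/{n}0.png",p)
    import numpy as np;np.save(f"pics/{n}0.npy",d);print(n,imaging.calibration(n))
E
```

```text
pics
{'clock': 0.0, 'q': array([-1.50497709e-01,  2.07381936e-01,  1.54290549e+00, -4.48232376e-05,
        1.39350632e+00, -1.50492336e-01]), 'dq': array([ 0.00118858,  0.00156264, -0.00084131, -0.00079445, -0.000526  ,
        0.00068425]), 'effort': array([-8.39226868e-05, -3.70882022e+01, -2.81415099e+01,  6.96549774e-02,
        3.60915181e-02, -1.71865345e-04]), 'tool_pos': array([5.74251848e-01, 8.90486665e-05, 2.23335366e-01]), 'tcp_rot': array([-2.22020349e+00, -2.22020922e+00,  2.10524375e-03]), 'ft_force': array([ 0.5338136 , -0.23190351, -0.35965549]), 'torque': array([-0.03346962,  0.02744717, -0.03265026]), 'grip_width': 0.09425588205456889}
scene {'fovy': 50.197212014334426, 'cx': 277.6060697286154, 'cy': 216.71694944344318, 'R': array([[ 0.53284482, -0.84619058,  0.00615633],
       [-0.31961676, -0.20798776, -0.92443832],
       [ 0.78353145,  0.4906145 , -0.38128189]]), 't': array([-0.25767376,  0.2247245 ,  1.04580949])}
side {'fovy': 48.1024355167976, 'cx': 282.87608717850287, 'cy': 207.48488561581652, 'R': array([[ 0.96311679, -0.26896281,  0.00806623],
       [-0.14015341, -0.52700749, -0.83822439],
       [ 0.22970215,  0.80617747, -0.54526582]]), 't': array([-0.46089319,  0.14304213,  1.03770638])}
wrist {'fovy': 63.342973055483064, 'cx': 276.8031752403034, 'cy': 207.5312941860054, 'T_tool_cam': array([[-9.99710647e-04, -9.61395802e-01, -2.75167426e-01,
         8.09338577e-02],
       [ 9.99999209e-01, -1.17106308e-03,  4.58430971e-04,
        -4.22284940e-05],
       [-7.62972023e-04, -2.75166750e-01,  9.61396213e-01,
        -1.60120954e-01],
       [ 0.00000000e+00,  0.00000000e+00,  0.00000000e+00,
         1.00000000e+00]])}
```

View pics/scene0.png

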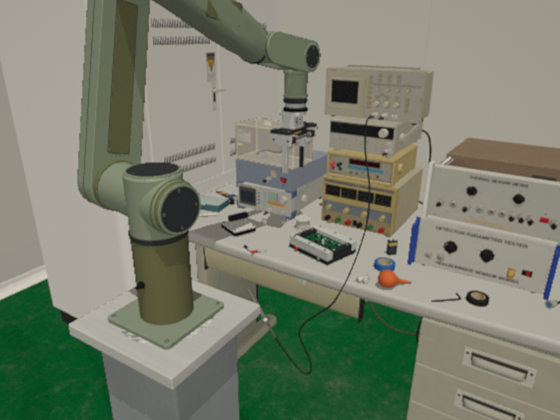

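View pics/side0.png

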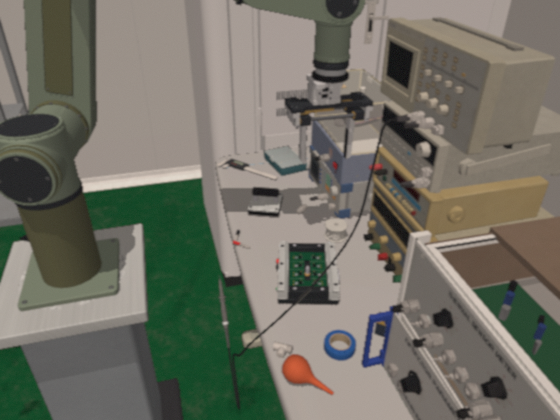

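View pics/wrist0.png

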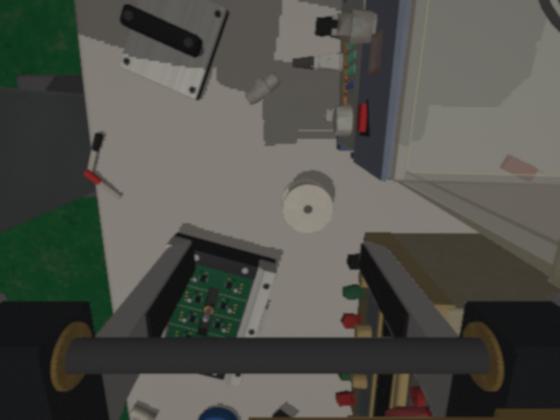

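The wrist view shows the head at upper left (bar about (160,30)) and the jig at lower left (board about (212,310)). The solder reel is at (308,208) and the clips are at (95,160). The side view shows the jig at (307,272) and the head at (265,202).

```bash
cat > h.py <<'E'
import numpy as np, cv2
from scipy.spatial.transform import Rotation as Rn
from bench import manip, imaging
def cam(name,s=None):
    c=imaging.calibration(name); f=210/np.tan(np.radians(c['fovy'])/2)
    if name=='wrist':
        T=np.eye(4);T[:3,:3]=Rn.from_rotvec(s['tcp_rot']).as_matrix();T[:3,3]=s['tool_pos'];M=T@c['T_tool_cam']
    else:
        M=np.eye(4);M[:3,:3]=c['R'].T;M[:3,3]=-c['R'].T@c['t']
    return f,c['cx'],c['cy'],M
def cloud(C,d):
    f,cx,cy,M=C;v,u=np.mgrid[0:420,0:560]
    P=np.stack([(u-cx)/f*d,(v-cy)/f*d,d],-1)
    return P@M[:3,:3].T+M[:3,3]
def ray(C,uv,z):
    f,cx,cy,M=C;uv=np.atleast_2d(uv).astype(float)
    r=np.c_[(uv[:,0]-cx)/f,(uv[:,1]-cy)/f,np.ones(len(uv))]@M[:3,:3].T
    return M[:3,3]+r*((z-M[2,3])/r[:,2])[:,None]
E
python3 - <<'E'
from h import *
s=manip.get_state()
p=cv2.imread('pics/wrist0.png');d=np.load('pics/wrist0.npy')
C=cam('wrist',s);P=cloud(C,d)
g=p.max(-1)
def rect(mask,z,nm):
    n,l,st,ce=cv2.connectedComponentsWithStats(mask.astype(np.uint8))
    for i in range(1,n):
        if st[i,4]>300:
            vv,uu=np.where(l==i)
            W=ray(C,np.c_[uu,vv],z)
            r=cv2.minAreaRect((W[:,:2]*1000).astype(np.float32))
            print(nm,st[i],r,'depth z med',np.median(P[l==i][:,2]))
roi=np.zeros(g.shape,bool);roi[0:100,110:230]=1
rect(roi&(P[...,2]>.05)&(P[...,2]<.075)&(d>0),.06,'bar by depth')
rect(roi&(g<45),.06,'bar dark')
roi=np.zeros(g.shape,bool);roi[225:385,120:290]=1
hsv=cv2.cvtColor(p,cv2.COLOR_BGR2HSV)
rect(roi&(P[...,2]>.0385)&(P[...,2]<.046)&(d>0),.042,'rail')
gr=(hsv[...,0]>55)&(hsv[...,0]<90)&(hsv[...,1]>100)&(g>40)
rect(roi&gr,.026,'green')
for (u,v) in [(308,208),(60,150),(265,90),(200,400),(150,200),(300,300)]: print(u,v,P[v,u])
for nm,a in (('w',p[225:400,120:290]),('head',p[0:110,100:240])):
    cv2.imwrite(f'pics/crop_{nm}.png',cv2.resize(a,None,fx=3.3,fy=3.3,interpolation=cv2.INTER_CUBIC))
q=cv2.imread('pics/side0.png')[230:315,260:355];cv2.imwrite('pics/crop_s.png',cv2.resize(q,None,fx=6,fy=6,interpolation=cv2.INTER_CUBIC))
E
```

```text
bar by depth [ 119    4   82   53 1861] ((474.0256652832031, 147.24864196777344), (17.987855911254883, 70.79209899902344), 66.95557403564453) depth z med 0.05940057726488218
bar dark [ 120    5   82   52 1782] ((475.2542419433594, 146.7435302734375), (17.079532623291016, 71.89308166503906), 66.85342407226562) depth z med 0.05945164296686606
rail [ 238  267   38   70 1209] ((550.80126953125, -131.48960876464844), (91.68338775634766, 22.62989044189453), 75.40165710449219) depth z med 0.04214477188018417
green [ 168  265   84   73 1820] ((491.6970520019531, -145.9904022216797), (115.13948059082031, 70.4620361328125), 63.63676452636719) depth z med 0.02623721447240615
green [207 295  38  42 739] ((512.1034545898438, -160.71958923339844), (60.02738952636719, 32.995479583740234), 73.31407165527344) depth z med 0.026247873328506033
308 208 [0.5746544  0.08096975 0.38369299]
60 150 [ 0.10955959 -0.00052685 -0.35062123]
265 90 [0.5622918  0.10076911 0.01738441]
200 400 [ 0.46623883 -0.30951358 -0.00081629]
150 200 [ 4.26420155e-01 -1.94957458e-02  4.59444267e-05]
300 300 [ 6.03505285e-01 -1.50724774e-01  4.47308581e-04]
```

View pics/crop_w.png

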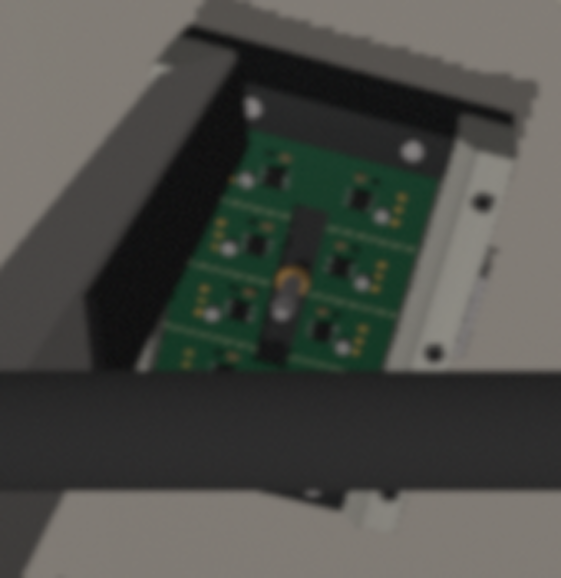

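View pics/crop_s.png

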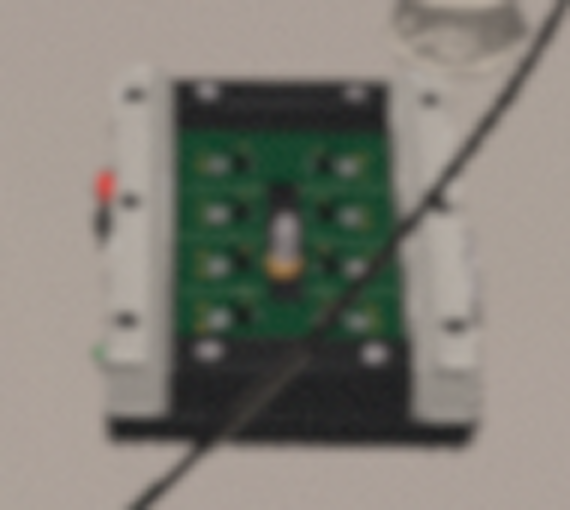

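View pics/crop_head.png

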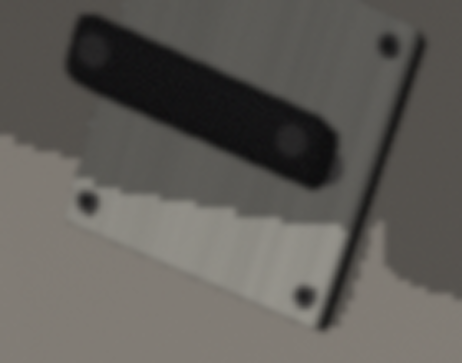

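```bash
python3 - <<'E'
from h import *
for nm,pts in (('side',[(330,250),(300,290),(350,220),(370,170),(260,330),(310,280)]),('scene',[(370,150),(365,200),(350,270),(335,310),(362,230)])):
    d=np.load(f'pics/{nm}0.npy');p=cv2.imread(f'pics/{nm}0.png');P=cloud(cam(nm),d)
    for u,v in pts:
        w=p[v-6:v+7,u-12:u+13].max(-1);j=np.unravel_index(w.argmin(),w.shape);y,x=v-6+j[0],u-12+j[1]
        print(nm,x,y,w.min(),P[y,x].round(3))
C=cam('side');print('pin side',ray(C,[(307.5,265.3)],.038))
s=manip.get_state();C=cam('wrist',s);print('pin wrist',ray(C,[(205.6,319)],.038))
E
```

```text
side 322 249 32 [ 0.542 -0.101  0.032]
side 294 296 32 [ 0.44  -0.22   0.022]
side 360 214 58 [ 0.544 -0.262  0.231]
side 376 173 41 [ 0.64  -0.123  0.225]
side 258 336 63 [ 0.347 -0.3    0.02 ]
side 300 282 34 [ 0.463 -0.189  0.027]
scene 365 149 70 [ 0.571 -0.234  0.305]
scene 371 195 19 [ 0.674 -0.226  0.135]
scene 349 273 79 [ 0.355 -0.3    0.03 ]
scene 323 310 41 [ 0.315 -0.25  -0.079]
scene 360 225 22 [ 0.661 -0.204  0.031]
pin side [[ 0.48992531 -0.15375551  0.038     ]]
pin wrist [[ 0.4910936  -0.15295546  0.038     ]]
```

```bash
python3 - <<'E'
from h import *
for nm in('side','scene'):
    d=np.load(f'pics/{nm}0.npy');P=cloud(cam(nm),d)
    m=(d>0)&(P[...,0]<.64)&(P[...,0]>.3)&(P[...,1]<-.1)&(P[...,1]>-.4)&(P[...,2]>.06)
    Q=P[m]
    for z in np.arange(.06,.5,.03):
        q=Q[abs(Q[:,2]-z)<.015]
        if len(q):print(nm,round(z,2),len(q),np.median(q,0).round(3),q.min(0).round(3),q.max(0).round(3))
E
```

```text
side 0.06 29 [ 0.394 -0.303  0.068] [ 0.386 -0.305  0.061] [ 0.403 -0.3    0.075]
side 0.09 60 [ 0.419 -0.302  0.092] [ 0.401 -0.305  0.077] [ 0.434 -0.298  0.105]
side 0.12 60 [ 0.447 -0.299  0.12 ] [ 0.43  -0.303  0.105] [ 0.463 -0.296  0.135]
side 0.15 68 [ 0.477 -0.293  0.15 ] [ 0.458 -0.3    0.135] [ 0.494 -0.283  0.165]
side 0.18 57 [ 0.507 -0.282  0.18 ] [ 0.492 -0.289  0.165] [ 0.52  -0.275  0.194]
side 0.21 60 [ 0.533 -0.27   0.211] [ 0.519 -0.279  0.195] [ 0.638 -0.117  0.225]
side 0.24 58 [ 0.549 -0.258  0.239] [ 0.54  -0.266  0.225] [ 0.64  -0.101  0.255]
side 0.27 77 [ 0.563 -0.249  0.28 ] [ 0.553 -0.282  0.256] [ 0.639 -0.239  0.285]
side 0.3 160 [ 0.618 -0.272  0.29 ] [ 0.563 -0.281  0.285] [ 0.64  -0.23   0.314]
side 0.33 47 [ 0.577 -0.229  0.329] [ 0.572 -0.233  0.315] [ 0.581 -0.223  0.344]
side 0.36 50 [ 0.582 -0.226  0.361] [ 0.578 -0.229  0.345] [ 0.588 -0.223  0.374]
side 0.39 300 [ 0.624 -0.229  0.388] [ 0.584 -0.26   0.375] [ 0.64  -0.217  0.393]
scene 0.06 12 [ 0.395 -0.302  0.068] [ 0.386 -0.304  0.06 ] [ 0.401 -0.299  0.074]
scene 0.09 29 [ 0.419 -0.301  0.
[... 179 characters left out ...]
-0.296  0.136] [ 0.497 -0.284  0.165]
scene 0.18 22 [ 0.505 -0.282  0.178] [ 0.493 -0.288  0.166] [ 0.518 -0.276  0.194]
scene 0.21 20 [ 0.535 -0.267  0.217] [ 0.521 -0.275  0.196] [ 0.64  -0.117  0.225]
scene 0.24 23 [ 0.55  -0.255  0.239] [ 0.538 -0.265  0.226] [ 0.638 -0.118  0.253]
scene 0.27 28 [ 0.562 -0.246  0.276] [ 0.554 -0.28   0.256] [ 0.638 -0.237  0.285]
scene 0.3 49 [ 0.615 -0.271  0.291] [ 0.562 -0.281  0.285] [ 0.64  -0.228  0.315]
scene 0.33 24 [ 0.577 -0.227  0.333] [ 0.573 -0.252  0.317] [ 0.64  -0.224  0.345]
scene 0.36 18 [ 0.583 -0.224  0.363] [ 0.579 -0.226  0.347] [ 0.589 -0.221  0.375]
scene 0.39 65 [ 0.624 -0.228  0.387] [ 0.586 -0.28   0.377] [ 0.64  -0.218  0.392]
```

Request:
play_rows:
  deltas:
    - [[-4, -2, 0, 0, 0, 0, 1], [-9, -4, 0, 0, 0, 0, 1], [-14, -6, 0, 0, 0, 0, 1], [-17, -7, 0, 0, 0, 0, 1], [-17, -7, 0, 0, 0, 0, 1]]

```text
clock: 0.78
tool_pos: [0.5042, -0.1717, 0.2242]
tcp_rot: [-2.225, -2.217, 0.0]
ft_force: [0.8, 0.0, 0.7]
grip_width: 0.0939
```

```bash
python3 - <<'E'
from h import *
s=manip.get_state();p,d=imaging.capture('wrist');cv2.imwrite('pics/wrist1.png',p);np.save('pics/wrist1.npy',d);np.savez('pics/s1.npz',tcp_rot=s['tcp_rot'],tool_pos=s['tool_pos']);print(s['q'],s['tool_pos'])
E
```

```text
[-4.90797837e-01  1.17331369e-01  1.64518033e+00 -1.09185366e-04
  1.37957933e+00 -4.86949010e-01] [ 0.50418581 -0.17174572  0.2241654 ]
```

View pics/wrist1.png

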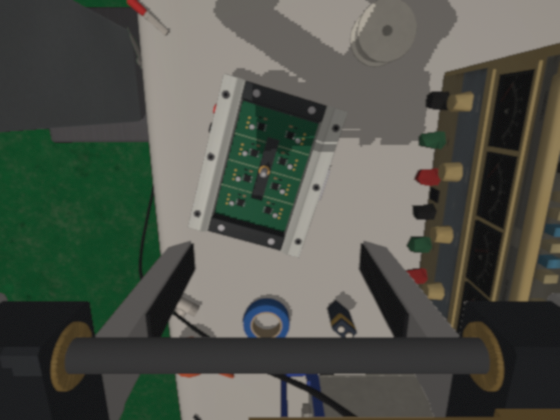

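The jig is fully visible: rail screws at (226,94), (211,156), (197,214) and (336,128), (317,187), (298,241), and the pin at about (264,170).

```bash
python3 - <<'E'
from h import *
s=np.load('pics/s1.npz');p=cv2.imread('pics/wrist1.png');d=np.load('pics/wrist1.npy')
C=cam('wrist',s);P=cloud(C,d);g=p.max(-1)
roi=np.zeros(g.shape,bool);roi[65:265,180:360]=1
m=roi&(P[...,2]>.039)&(P[...,2]<.046)&(d>0)
n,l,st,ce=cv2.connectedComponentsWithStats(m.astype(np.uint8))
for i in range(1,n):
    if st[i,4]>200:
        vv,uu=np.where(l==i);W=ray(C,np.c_[uu,vv],.042)
        print(st[i],cv2.minAreaRect((W[:,:2]*1000).astype(np.float32)),np.median(P[l==i][:,2]))
# rail screws refined as dark centroid
A=[]
for u,v in [(226,94),(211,156),(197,214),(336,128),(317,187),(298,241)]:
    w=g[v-5:v+6,u-5:u+6].astype(float);w=np.clip(np.median(w)-25-w,0,None);yy,xx=np.mgrid[-5:6,-5:6]
    A.append((u+(w*xx).sum()/w.sum(),v+(w*yy).sum()/w.sum()))
W=ray(C,A,.042)[:,:2];print(np.round(A,1));print((W*1000).round(1),'mean',W.mean(0))
dv=W[0]-W[2]+W[3]-W[5];th=np.arctan2(dv[1],dv[0]);print('jig y dir deg',np.degrees(th))
dx=W[3]+W[4]+W[5]-W[0]-W[1]-W[2];print('x dir',np.degrees(np.arctan2(dx[1],dx[0])),np.linalg.norm(dx)/3)
c=W.mean(0)
pin=ray(C,[(263.5,172)],.038)[0,:2]
ey=np.array([np.cos(th),np.sin(th)]);ex=np.array([ey[1],-ey[0]])
for q in (pin,[.4911,-.1530],[.4899,-.1538]): print('pin in jig',(q-c)@ex,(q-c)@ey)
a=p[70:260,180:350];cv2.imwrite('pics/crop1.png',cv2.resize(a,None,fx=3,fy=3,interpolation=cv2.INTER_CUBIC))
a=p[140:200,235:295];cv2.imwrite('pics/crop1p.png',cv2.resize(a,None,fx=9,fy=9,interpolation=cv2.INTER_CUBIC))
E
```

```text
[ 188   74   55  158 2945] ((441.0252990722656, -136.41201782226562), (160.2772674560547, 20.02577781677246), 73.3385009765625) 0.041876112420539124
[ 282  106   65  151 2786] ((540.30810546875, -166.07928466796875), (160.08189392089844, 20.14315414428711), 73.36935424804688) 0.041939304200811545
[[225.4  94.1]
 [210.3 156.4]
 [196.8 213.3]
 [335.4 127.7]
 [315.7 187.1]
 [297.7 241.2]]
[[ 455.6  -75.9]
 [ 437.7 -135.1]
 [ 420.1 -194.6]
 [ 562.  -107.6]
 [ 544.3 -167.1]
 [ 526.5 -226.5]] mean [ 0.49102864 -0.15113757]
jig y dir deg 73.34997336117769
x dir -16.666186729678458 0.11113532554527687
pin in jig -0.00014420536825661133 -0.0007978012422352023
pin in jig 0.0006020016426310971 -0.0017639014578219596
pin in jig -0.00031846567832950274 -0.002874189668622902
```

View pics/crop1p.png

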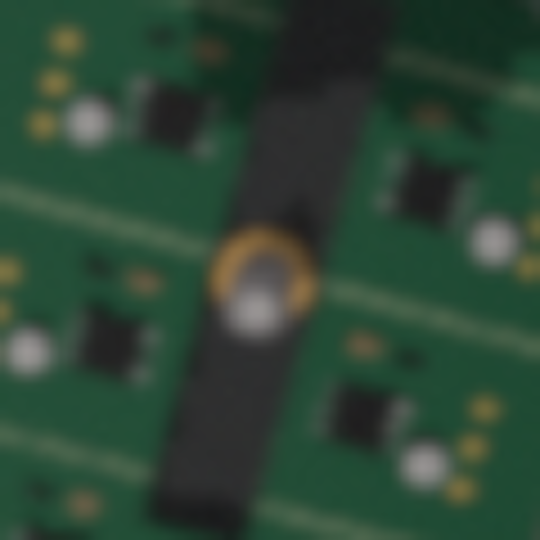

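The pin tip reads at about 3 mm toward the jig's −y from its centre. The jig centre is (0.4908, −0.1515) with its y axis at 73.35°. Next I hover over the head, turned so the jaws lie across the bar.

Request:
play_rows:
  deltas:
    - [[4, -0.4, 0, 0, 0, -0.15, 1], [9, -1, 0, 0, 0, -0.31, 1], [14, -1.5, 0, 0, 0, -0.47, 1], [19, -2, 0, 0, 0, -0.63, 1], [24, -2.4, 0, 0, 0, -0.79, 1], [28, -2.8, 0, 0, 0, -0.95, 1], [31, -3, 0, 0, 0, -1.1, 1], [31.9, -3, 0, 0, 0, -1.17, 1], [31.9, -3, 0, 0, 0, -1.17, 1], [31.9, -3, 0, 0, 0, -1.17, 1]]
  newtons: 40

```text
clock: 2.08
tool_pos: [0.4747, 0.1494, 0.2243]
tcp_rot: [-0.625, -3.078, 0.0]
ft_force: [0.5, 0.2, -0.1]
grip_width: 0.0939
```

```bash
cat > bar.py <<'E'
from h import *
import sys
s=manip.get_state();p,d=imaging.capture('wrist');cv2.imwrite(f'pics/{sys.argv[1]}.png',p)
C=cam('wrist',s);P=cloud(C,d)
R=Rn.from_rotvec(s['tcp_rot']).as_matrix()
print(s['clock'],s['tool_pos'],R.round(4),s['q'])
m=(P[...,2]>.05)&(P[...,2]<.075)&(d>0)
n,l,st,ce=cv2.connectedComponentsWithStats(m.astype(np.uint8))
for i in range(1,n):
    if st[i,4]>800:
        vv,uu=np.where(l==i);W=ray(C,np.c_[uu,vv],.06)
        r=cv2.minAreaRect((W[:,:2]*1000).astype(np.float32))
        q=np.r_[np.array(r[0])/1000,.05]
        print(st[i],r,np.median(P[l==i][:,2]),'tool delta cm',100*R.T@(q-s['tool_pos']))
E
python3 bar.py wrist2
```

```text
2.075 [0.4747171  0.14937995 0.22432881] [[-9.207e-01  3.902e-01 -3.000e-04]
 [ 3.902e-01  9.207e-01 -0.000e+00]
 [ 3.000e-04 -2.000e-04 -1.000e+00]] [ 1.30774856e-01  4.12663751e-02  1.72670617e+00  5.13411855e-07
  1.37397043e+00 -1.03912887e+00]
[ 265  156   19   70 1251] ((470.3606262207031, 148.89669799804688), (17.673355102539062, 69.2503662109375), 66.4273681640625) 0.05959536914872626 tool delta cm [ 0.37697893 -0.21141269 17.43303344]
[ 293  305   90   32 1046] ((637.9161987304688, 153.00363159179688), (19.925020217895508, 98.88066101074219), 0.3432725965976715) 0.06141843133512406 tool delta cm [-14.88981032   6.70541315  17.42719395]
```

View pics/wrist2.png

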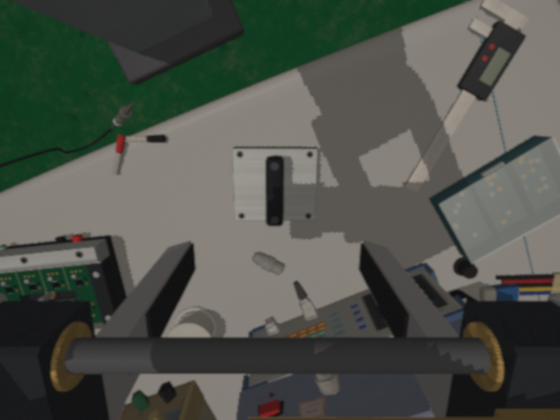

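The bar is at (274,190). The two wrist estimates differ by 4 mm, so I cross-check the bar and rails with the fixed cameras.

```bash
python3 - <<'E'
from h import *
for nm in('side','scene'):
    d=np.load(f'pics/{nm}0.npy');C=cam(nm);P=cloud(C,d)
    for what,cx,cy,z0,z1,zz,rad in(('bar',.472,.148,.055,.068,.06,.06),('rails',.491,-.151,.039,.046,.042,.12)):
        m=(d>0)&(np.hypot(P[...,0]-cx,P[...,1]-cy)<rad)&(P[...,2]>z0)&(P[...,2]<z1)
        n,l,st,ce=cv2.connectedComponentsWithStats(m.astype(np.uint8),connectivity=8)
        for i in range(1,n):
            if st[i,4]>60:
                Q=P[l==i];r=cv2.minAreaRect((Q[:,:2]*1000).astype(np.float32))
                vv,uu=np.where(l==i);W=ray(C,np.c_[uu,vv],zz);r2=cv2.minAreaRect((W[:,:2]*1000).astype(np.float32))
                print(nm,what,st[i],np.median(Q[:,2]),np.array([*r[0],*r[1],r[2]]).round(1),np.array([*r2[0],*r2[1],r2[2]]).round(1))
E
python3 - <<'E'
import sys;sys.path.insert(0,'.')
from h import *
import os;os.chdir('.')
p,d=imaging.capture('side');cv2.imwrite('pics/side2.png',p)
E
```

```text
side bar [252 187  27   7 117] 0.05854561730706287 [469.7 145.2  21.6  68.5  68.5] [468.4 140.7  24.4  68.7  65.2]
side rails [277 241  11  51 422] 0.04153759565729237 [ 438.1 -140.4  163.2   19.9   73.5] [ 437.9 -141.1  163.9   19.9   73.5]
side rails [325 241  10  23 152] 0.04179386264808077 [ 550.5 -127.6   76.6   19.1   72.4] [ 550.5 -127.1   77.9   19.3   72.4]
side rails [328 260  12  32 239] 0.04182168475924586 [ 528.9 -200.4   95.3   20.7   72.8] [ 528.1 -200.5   96.7   20.5   73.6]
scene bar [228 211  20   7  62] 0.05907097899634017 [469.8 143.5  22.1  70.4  66.3] [464.7 141.4  26.   72.1  68.2]
scene rails [314 224  42  20 158] 0.041765865221243925 [ 539.4 -168.8  161.8   25.3   73.2] [ 535.8 -168.7  164.2   25.5   72.7]
scene rails [289 233  44  22 174] 0.04166212837979172 [ 440.7 -141.5  161.5   30.9   71.9] [ 439.2 -140.9  166.9   30.9   73.3]
```

View pics/side2.png

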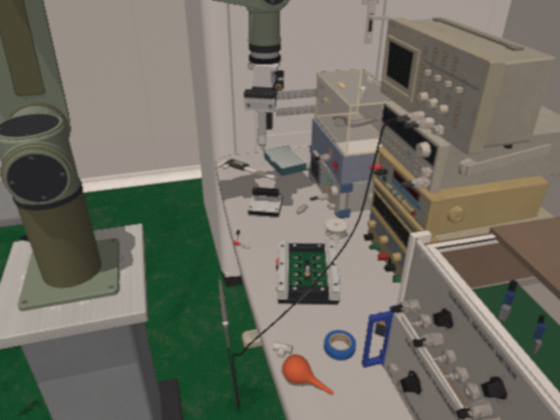

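Both fixed cameras put the bar at about (0.4700, 0.145). That fits a wrist-camera bias of about (2, 3) mm in the tool frame, which I'll correct for. Now down to the bar.

Request:
play_rows:
  deltas:
    - [[0.2, -0.5, 4, 0, 0, 0, 1], [0.2, -0.5, 9, 0, 0, 0, 1], [0.2, -0.5, 13, 0, 0, 0, 1], [0.2, -0.5, 16, 0, 0, 0, 1], [0.2, -0.5, 17.2, 0, 0, 0, 1], [0.2, -0.5, 17.2, 0, 0, 0, 1]]
  newtons: 40

```text
clock: 2.92
tool_pos: [0.471, 0.1448, 0.0522]
tcp_rot: [-0.627, -3.077, 0.001]
ft_force: [-0.2, -0.5, 0.2]
grip_width: 0.0939
```

```bash
python3 - <<'E'
from h import *
s=manip.get_state();print(s['tool_pos'],s['ft_force'])
for n in('wrist','side'):
    p,d=imaging.capture(n)
    if n=='side': p=cv2.resize(p[130:230,200:330],None,fx=5,fy=5,interpolation=cv2.INTER_CUBIC)
    cv2.imwrite(f'pics/{n}3.png',p)
E
```

```text
[0.47103938 0.14479958 0.05218342] [-0.19191514 -0.52710789  0.16860515]
```

View pics/wrist3.png

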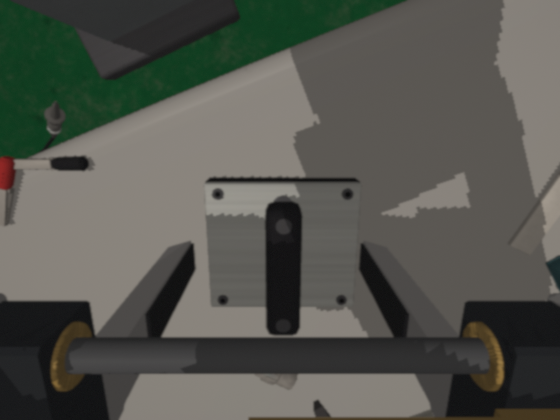

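View pics/side3.png

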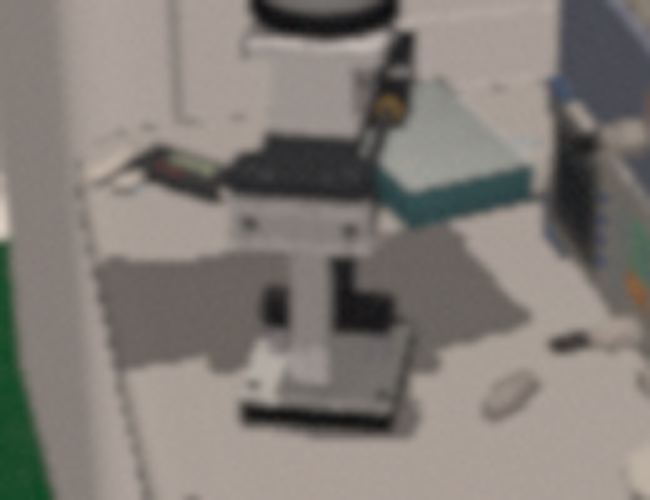

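The bar stands between the open pads, from (266,203) to (301,335). Closing.

Request:
play_rows:
  deltas:
    - [[0, 0, 0, 0, 0, 0, 0], [0, 0, 0, 0, 0, 0, 0], [0, 0, 0, 0, 0, 0, 0], [0, 0, 0, 0, 0, 0, 0], [0, 0, 0, 0, 0, 0, 0], [0, 0, 0, 0, 0, 0, 0], [0, 0, 0, 0, 0, 0, 0], [0, 0, 0, 0, 0, 0, 0]]
  newtons: 40

```text
clock: 4.03
tool_pos: [0.4713, 0.1453, 0.0524]
tcp_rot: [0.626, 3.079, 0.001]
ft_force: [0.4, -0.4, 0.0]
grip_width: 0.0178
```

```bash
cat > grip.py <<'E'
from h import *
import sys
s=manip.get_state();p,d=imaging.capture('wrist');cv2.imwrite(f'pics/{sys.argv[1]}.png',p)
print(s['clock'],s['tool_pos'],s['tcp_rot'],s['ft_force'],s['grip_width'])
C=cam('wrist',s);P=cloud(C,d);R=Rn.from_rotvec(s['tcp_rot']).as_matrix()
T=(P-s['tool_pos'])@R   # tool coords
# cap top: plane 27mm below bar centre
for nm,a,b,zt in(('cap',.02,.034,.027),('bar',-.016,-.004,-.01)):
    m=(d>0)&(T[...,2]>a)&(T[...,2]<b)&(abs(T[...,0])<.06)&(abs(T[...,1])<.06)
    if nm=='bar': m&=(abs(T[...,1])<.02)
    n,l,st,ce=cv2.connectedComponentsWithStats(m.astype(np.uint8));
    if n<2: continue
    i=1+st[1:,4].argmax();vv,uu=np.where(l==i)
    z=np.median(T[l==i][:,2])
    f,cx,cy,M=C;
    W=np.c_[(uu-cx)/f,(vv-cy)/f,np.ones(len(uu))]@imaging.calibration('wrist')['T_tool_cam'][:3,:3].T;t=imaging.calibration('wrist')['T_tool_cam'][:3,3]
    W=t+W*((z-t[2])/W[:,2])[:,None]
    r=cv2.minAreaRect((W[:,:2]*1000).astype(np.float32))
    A=np.c_[T[l==i][:,:2],np.ones(len(uu))];pl=np.linalg.lstsq(A,T[l==i][:,2],rcond=None)[0]
    print(nm,st[i],'z',z*1000,np.round(r[0],1),np.round(r[1],1),round(r[2],2),'tilt',pl[:2].round(3))
E
python3 grip.py wrist4
```

```text
4.025 [0.47130956 0.14531011 0.05244952] [6.25671571e-01 3.07852749e+00 6.36338497e-04] [ 0.36962138 -0.38543871  0.01628979] 0.017841624489788533
cap [  198   181   158   120 10981] z 29.49027351915005 [3.7 0.5] [76.1 89.4] 0.05 tilt [0.003 0.001]
bar [ 233  207   85  128 4904] z -7.271303019869998 [2.5 1.7] [39.6 67.9] 69.39 tilt [0.001 0.007]
```

View pics/wrist4.png

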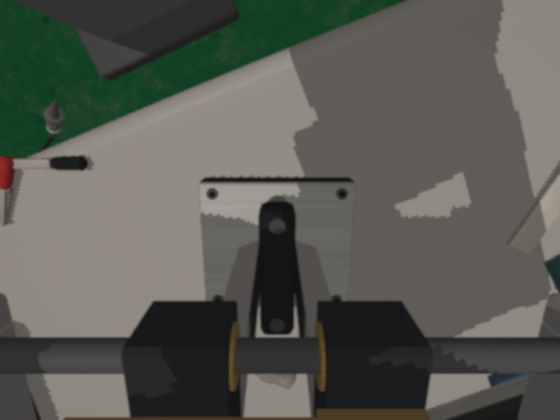

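Gripped at 17.8 mm, as the bar's 18 mm width should read. The far edges of the cap and bar put the head about 1.7 mm along tool +x. Lifting.

Request:
play_rows:
  deltas:
    - [[0, 0, -0.5, 0, 0, 0, 0], [0, 0, -2, 0, 0, 0, 0], [0, 0, -5, 0, 0, 0, 0], [0, 0, -8, 0, 0, 0, 0], [0, 0, -10, 0, 0, 0, 0], [0, 0, -10, 0, 0, 0, 0]]

```text
clock: 4.82
tool_pos: [0.473, 0.1454, 0.1551]
tcp_rot: [0.624, 3.074, 0.003]
ft_force: [0.6, 0.3, -2.2]
grip_width: 0.0177
```

```bash
python3 grip.py wrist5
```

```text
4.825 [0.47301039 0.14536818 0.15513826] [6.24156410e-01 3.07350064e+00 2.64087461e-03] [ 0.64314607  0.27192739 -2.22292115] 0.01770335141994167
cap [  198   181   158   120 10994] z 29.506430242831055 [3.7 0.5] [76.1 89.4] 0.06 tilt [0.003 0.001]
bar [ 233  208   86  127 4891] z -7.287182940801719 [2.5 1.6] [39.5 67.9] 69.07 tilt [0.001 0.008]
```

View pics/wrist5.png

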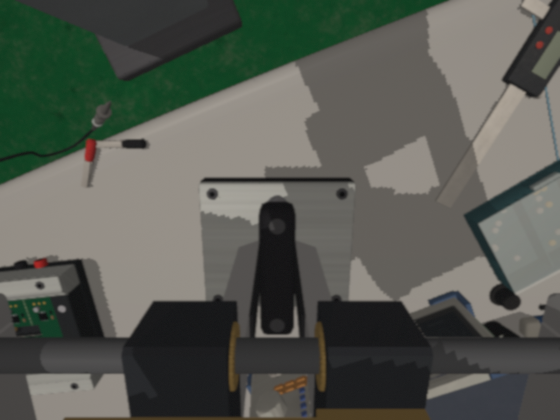

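Held rigidly and level. Carrying it to above the jig and turning by 6.35°.

Request:
play_rows:
  deltas:
    - [[-1, -2, 0, 0, 0, -0.01, 0], [-3, -6, 0, 0, 0, -0.03, 0], [-5.4, -10.5, 0, 0, 0, -0.05, 0], [-7.7, -15.2, 0, 0, 0, -0.07, 0], [-10, -19.8, 0, 0, 0, -0.09, 0], [-12, -23.6, 0, 0, 0, -0.11, 0], [-13, -25.6, 0, 0, 0, -0.111, 0], [-13.25, -26.1, 0, 0, 0, -0.111, 0], [-13.25, -26.1, 0, 0, 0, -0.111, 0], [-13.25, -26.1, 0, 0, 0, -0.111, 0]]

```text
clock: 6.12
tool_pos: [0.491, -0.1456, 0.152]
tcp_rot: [-0.452, -3.108, -0.001]
ft_force: [0.3, 0.1, -2.1]
grip_width: 0.0176
```

```bash
python3 grip.py wrist6; python3 - <<'E'
from h import *
for n in('side','scene'):
    p,d=imaging.capture(n);p=p[150:330,210:400]
    cv2.imwrite(f'pics/{n}6.png',cv2.resize(p,None,fx=3.2,fy=3.2,interpolation=cv2.INTER_CUBIC))
E
```

```text
6.125 [ 0.49100587 -0.14557127  0.15198702] [-4.51538592e-01 -3.10786463e+00 -1.14645367e-03] [ 0.32297073  0.06915816 -2.12970501] 0.01762468842572492
cap [  198   181   158   120 10988] z 29.51347746156281 [3.6 0.5] [76.1 89.5] 0.06 tilt [0.003 0.002]
bar [ 233  207   86  128 4911] z -7.268520407272676 [2.5 1.6] [39.4 68.3] 69.46 tilt [0.001 0.011]
```

View pics/wrist6.png

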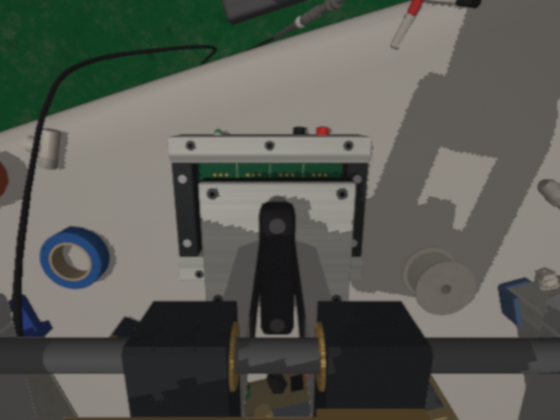

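View pics/side6.png

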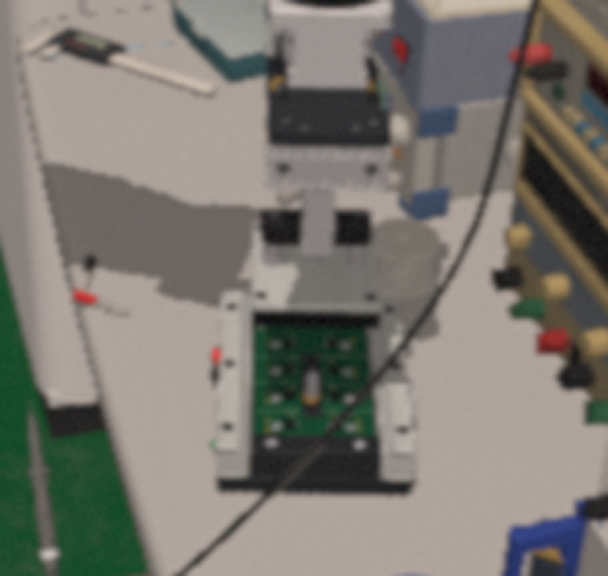

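The jig's far rail runs along (170–370, 135–163), parallel to the head's edge at v≈181. I measure it in the tool frame.

```bash
cat > rail.py <<'E'
from h import *
import sys
s=manip.get_state();p,d=imaging.capture('wrist')
if len(sys.argv)>1:cv2.imwrite(f'pics/{sys.argv[1]}.png',p)
C=cam('wrist',s);P=cloud(C,d);R=Rn.from_rotvec(s['tcp_rot']).as_matrix();print(s['tool_pos'],s['ft_force'])
m=(d>0)&(P[...,2]>.0385)&(P[...,2]<.046)
m[:,:120]=0;m[:,420:]=0;m[290:]=0
n,l,st,ce=cv2.connectedComponentsWithStats(m.astype(np.uint8))
for i in range(1,n):
    if st[i,4]>150:
        vv,uu=np.where(l==i);W=(ray(C,np.c_[uu,vv],.042)-s['tool_pos'])@R
        r=cv2.minAreaRect((W[:,:2]*1000).astype(np.float32));b=cv2.boxPoints(r)
        print(st[i],np.round(r[0],1),np.round(r[1],1),round(r[2],2),'x',b[:,0].round(1),'y',b[:,1].round(1))
E
python3 rail.py
```

```text
[ 0.49135868 -0.14586966  0.15239555] [-1.09561614  0.26146123 -2.6921462 ]
[ 168  136  204   26 4881] [51.1 -5.5] [ 19.5 160. ] 0.05 x [41.3 41.4 60.9 60.8] y [ 74.5 -85.5 -85.5  74.5]
[178 256  26  24 538] [-51.5 -74.4] [21.9 21.7] 0.03 x [-62.5 -62.5 -40.5 -40.5] y [-63.6 -85.3 -85.3 -63.6]
[350 258  13  22 247] [-52.5  69.3] [20.1 10.5] 0.03 x [-62.6 -62.6 -42.5 -42.5] y [74.6 64.1 64.1 74.6]
```

```bash
python3 - <<'E'
from h import *
p=cv2.imread('pics/wrist6.png');s=manip.get_state();C=cam('wrist',s);c=imaging.calibration('wrist');f,cx,cy,_=C
T=c['T_tool_cam']
def tp(uv,z):
    uv=np.array(uv,float);r=np.c_[(uv[:,0]-cx)/f,(uv[:,1]-cy)/f,np.ones(len(uv))]@T[:3,:3].T
    return ((T[:3,3]+r*((z-T[2,3])/r[:,2])[:,None])*1000).round(1)
print(tp([(212,193),(341.5,193),(217.5,300),(337,300)],.0295)); print(tp([(277.5,227),(277.5,326)],-.0073))
a=p[170:340,190:365];cv2.imwrite('pics/crop6.png',cv2.resize(a,None,fx=4,fy=3.5,interpolation=cv2.INTER_CUBIC))
E
```

```text
[[ 34.7 -36.3  29.5]
 [ 34.6  37.8  29.5]
 [-34.4 -36.6  29.5]
 [-34.4  38.5  29.5]]
[[ 26.9   1.1  -7.3]
 [-27.4   1.1  -7.3]]
```

View pics/crop6.png

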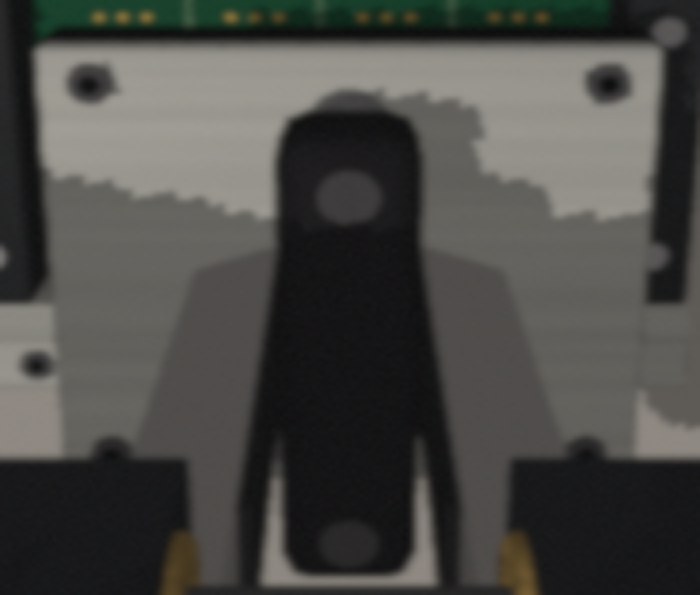

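By camera the head sits at about (0, +1) mm and the jig centre at (−0.8, −5.5) mm in the tool frame, so I shift 0.7 mm in tool −x and lower it.

Request:
play_rows:
  deltas:
    - [[-0.07, 0, 1.5, 0, 0, 0, 0], [-0.07, 0, 3.5, 0, 0, 0, 0], [-0.07, 0, 5, 0, 0, 0, 0], [-0.07, 0, 5.4, 0, 0, 0, 0], [-0.07, 0, 5.4, 0, 0, 0, 0]]

```text
clock: 6.95
tool_pos: [0.492, -0.147, 0.0981]
tcp_rot: [-0.454, -3.108, -0.0]
ft_force: [0.6, 0.3, -1.7]
grip_width: 0.0175
```

```bash
python3 rail.py wrist7;python3 grip.py wrist7b
```

```text
[ 0.4919704  -0.14699817  0.09813203] [ 0.62881989  0.25664041 -1.70115749]
[ 142  140  254   32 7372] [52.5 -4.5] [ 19.6 160.1] 0.05 x [42.7 42.8 62.4 62.2] y [ 75.5 -84.6 -84.6  75.5]
7.0 [ 0.49241456 -0.14722924  0.09869744] [ 4.53546073e-01  3.10805419e+00 -2.95520827e-04] [-0.06950479  0.4290086  -1.24072693] 0.0178365125581964
cap [  198   181   158   120 10974] z 29.519335675289533 [3.6 0.5] [76.1 89.5] 0.06 tilt [0.003 0.001]
bar [ 233  207   85  128 4897] z -7.284523224116559 [2.3 1.6] [39.3 67.8] 69.39 tilt [0.    0.005]
```

View pics/wrist7.png

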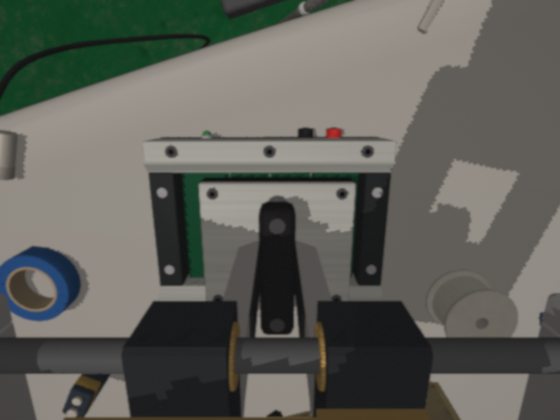

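Now aligned to within about 0.5 mm. Lowering between the rails toward the pin tip.

Request:
play_rows:
  deltas:
    - [[0.02, 0, 0.4, 0, 0, 0, 0], [0.02, 0, 0.8, 0, 0, 0, 0], [0.02, 0, 1.1, 0, 0, 0, 0], [0.02, 0, 1.1, 0, 0, 0, 0]]

```text
clock: 7.55
tool_pos: [0.4915, -0.1468, 0.0871]
tcp_rot: [-0.454, -3.108, -0.0]
ft_force: [-0.4, -0.2, -1.4]
grip_width: 0.0177
```

Request:
play_rows:
  deltas:
    - [[0, 0, 0.1, 0, 0, 0, 0], [0, 0, 0.2, 0, 0, 0, 0], [0, 0, 0.3, 0, 0, 0, 0], [0, 0, 0.3, 0, 0, 0, 0]]

```text
clock: 8.05
tool_pos: [0.4922, -0.1471, 0.0852]
tcp_rot: [0.453, 3.108, -0.0]
ft_force: [-1.8, 0.9, 4.0]
grip_width: 0.0179
```

Contact on the pin tip: TCP z is 85.2 mm (85.4 predicted) with about 6 N. Sliding along −y.

Request:
play_rows:
  deltas:
    - [[0, -0.1, 0, 0, 0, 0, 0], [0, -0.2, 0, 0, 0, 0, 0], [0, -0.3, 0, 0, 0, 0, 0], [0, -0.4, 0, 0, 0, 0, 0], [0, -0.5, 0, 0, 0, 0, 0], [0, -0.5, 0, 0, 0, 0, 0]]

```text
clock: 8.8
tool_pos: [0.4897, -0.1524, 0.0836]
tcp_rot: [-0.453, -3.107, 0.002]
ft_force: [-0.1, -0.0, -2.2]
grip_width: 0.0174
```

Request:
play_rows:
  deltas:
    - [[0, -0.07, 0.05, 0, 0, 0, 0], [0, -0.14, 0.05, 0, 0, 0, 0], [0, -0.2, 0.05, 0, 0, 0, 0], [0, -0.2, 0.05, 0, 0, 0, 0]]

```text
clock: 9.3
tool_pos: [0.4895, -0.1536, 0.0837]
tcp_rot: [-0.454, -3.108, -0.0]
ft_force: [-0.3, 0.2, -2.0]
grip_width: 0.0179
```

The vertical force vanished and z sank below the riding height, so the hole is over the pin. Lowering onto the board.

Request:
play_rows:
  deltas:
    - [[0, 0, 0.12, 0, 0, 0, 0], [0, 0, 0.24, 0, 0, 0, 0], [0, 0, 0.36, 0, 0, 0, 0], [0, 0, 0.36, 0, 0, 0, 0]]

```text
clock: 9.8
tool_pos: [0.4899, -0.1538, 0.0803]
tcp_rot: [0.454, 3.109, -0.0]
ft_force: [-0.1, -0.1, -3.3]
grip_width: 0.0178
```

Request:
play_rows:
  deltas:
    - [[0, 0, 0.1, 0, 0, 0, 0], [0, 0, 0.2, 0, 0, 0, 0], [0, 0, 0.25, 0, 0, 0, 0], [0, 0, 0.25, 0, 0, 0, 0], [0, 0, 0.25, 0, 0, 0, 0]]

```text
clock: 10.42
tool_pos: [0.49, -0.1538, 0.0784]
tcp_rot: [0.453, 3.108, -0.0]
ft_force: [-2.2, -0.4, 4.8]
grip_width: 0.0178
```

Request:
play_rows:
  deltas:
    - [[0, 0, 0.15, 0, 0, 0, 0], [0, 0, 0.3, 0, 0, 0, 0], [0, 0, 0.45, 0, 0, 0, 0], [0, 0, 0.6, 0, 0, 0, 0], [0, 0, 0.6, 0, 0, 0, 0]]

```text
clock: 11.05
tool_pos: [0.4902, -0.1539, 0.0743]
tcp_rot: [0.453, 3.109, -0.001]
ft_force: [-7.0, 3.5, 17.5]
grip_width: 0.0179
```

TCP z is 74.3 mm against 74.4 predicted for the stop, with about 20 N of push. I add a little press, relieve the side load and check.

Request:
play_rows:
  deltas:
    - [[0.04, 0, 0.05, 0, 0, 0, 0], [0.08, 0, 0.12, 0, 0, 0, 0], [0.08, 0, 0.12, 0, 0, 0, 0], [0.08, 0, 0.12, 0, 0, 0, 0], [0.08, 0, 0.12, 0, 0, 0, 0], [0.08, 0, 0.12, 0, 0, 0, 0]]

```text
clock: 11.8
tool_pos: [0.4902, -0.1539, 0.0743]
tcp_rot: [0.453, 3.107, -0.001]
ft_force: [-7.7, 3.2, 22.6]
grip_width: 0.0176
```

```bash
python3 grip.py wrist9; python3 rail.py; python3 - <<'E'
from h import *
p,d=imaging.capture('side');P=cloud(cam('side'),d)
cv2.imwrite('pics/side9.png',cv2.resize(p[200:320,240:370],None,fx=4.5,fy=4.5,interpolation=cv2.INTER_CUBIC))
m=(d>0)&(np.hypot(P[...,0]-.49,P[...,1]+.153)<.045)&(P[...,2]>.038)&(P[...,2]<.05)
print('cap/rail z',np.median(P[m][:,2]),m.sum());print(manip.get_state())
E
```

```text
11.8 [ 0.49020689 -0.15390547  0.07428756] [ 4.52901694e-01  3.10700034e+00 -1.05017653e-03] [-7.74026688  3.21199596 22.5920448 ] 0.017552641464064128
cap [  198   181   158   120 11000] z 29.41211808169352 [3.6 0.6] [76.  89.5] 0.05 tilt [-0.001  0.   ]
bar [ 233  207   85  128 4922] z -7.333330027519846 [2.4 1.5] [39.4 67.9] 69.13 tilt [-0.003  0.008]
[ 0.49021199 -0.15390903  0.07425952] [-8.00883091  2.64761798 22.53145462]
[ 139  143  281   36 9160] [52.7  2.4] [ 19.8 159.1] 0.05 x [42.7 42.9 62.7 62.6] y [ 81.9 -77.2 -77.2  81.9]
[  198   180   158   110 10230] [6.7 0.5] [70.  90.8] 0.04 x [-28.4 -28.3  41.7  41.6] y [ 45.9 -44.9 -44.8  46. ]
cap/rail z 0.044504472375233806 515
{'clock': 11.95, 'q': array([-4.72743214e-01,  2.56743059e-01,  1.82311418e+00, -1.19601054e-04,
        1.05978804e+00, -1.75402469e+00]), 'dq': array([ 0.00037118, -0.00038763, -0.00121551, -0.00182673, -0.00111913,
       -0.00063975]), 'effort': array([-3.13208392e-01, -2.43437934e+01, -1.94350594e+01,  1.50660085e-01,
       -2.62769692e+00, -7.05977975e-03]), 'tool_pos': array([ 0.4902353 , -0.15393599,  0.07429955]), 'tcp_rot': array([ 4.52830443e-01,  3.10695651e+00, -1.13995428e-03]), 'ft_force': array([-7.81641934,  3.33085319, 22.58185878]), 'torque': array([ 0.67124073,  1.38931115, -0.02997207]), 'grip_width': 0.017651428704904985}
```

View pics/wrist9.png

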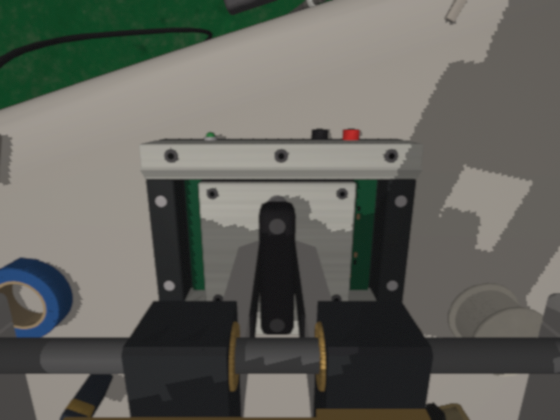

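View pics/side9.png

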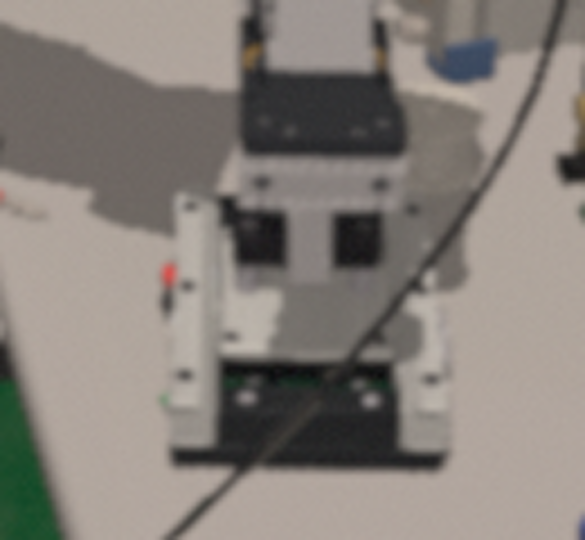

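The wrist view shows the cap square between the rails, from (198,181) to (356,301). The side view shows it down in the bed, with its cap at 44.5 mm against 45 mm expected. Everything is at rest, so I hand in.

```bash
python3 -c "
from bench import manip
print(manip.sign_off())"
```

```text
the job is handed in; nothing more can be done
None
```

I picked up the head by its bar, carried it level over the jig and set it between the rails onto the pin's tip. I slid it about 5 mm along −y until the hole dropped over the pin, then pressed the board down to its stop and handed in still gripping. That was at about 12 s of the 48 s allowed.

**Height:** at the end the TCP was at z = 74.3 mm, against 74.4 mm predicted with the board on its stop. That puts the head's origin at about 22 mm. The side camera read the cap top at 44.5 mm, against 45 mm expected.

**Force and grip:** the wrist read 22.6 N upward, and the fingers were 17.6 mm apart on the 18 mm bar with 40 N of commanded grip. The head had not shifted in the hand, was level to within 0.003 rad by its cap, parallel to the rails and at rest. I did not touch the other things on the desk.

**Checks that disagreed:**
- **Camera positions:** the wrist and fixed cameras differed by 2 to 4 mm on the bar and jig. Trusting the fixed ones put my bar position about 3 mm off, so the head shifted by that much as the jaws closed. I then aligned it to the rails in the wrist view alone.
- **Side load:** a side force of about 8 N across the rails remained after the final press, and a 0.8 mm shift did not remove it.

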